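Load the matching die and index the die wheel under the punch

ROBOT

A 6-joint arm with a two-finger parallel gripper is mounted at the origin on the work surface. World frame = base frame: x ahead of the robot, y to its left, z up, the work surface at z = 0. Lengths are in m, angles in rad, forces in N, time in s.
With the tool pointing down it reaches from about 0.225 to 0.875 m from the base axis. Payload 3.4 kg.
Tool frame: the origin (TCP) lies midway between the tips of the shut fingers; the grasp point (between the pads) lies 19 mm behind it (manip.grasp_offset is the distance from the TCP to the grasp point, in m); x points along the fingers, y is the direction in which the jaws open and shut, and the axes are right-handed (so a half turn about x gives the same grasp; the last joint's range is limited). The gripper opens to 85 mm and grips with 20 to 120 N. Pads are 22 mm wide; open, the fingers measure 114 mm over their backs; the gripper's body (76 mm by 85 mm) begins 54 mm behind the grasp point. The pads swing forward as they close: fully open they stand 13 mm farther back than shut.
Start: joints at [-1.401, 0.276, 1.505, -0, 1.361, -0.121], TCP at [0.165, -0.551, 0.207] pointing down, gripper open.
Joint ranges: [-2.89, 2.89], [-0.75, 2.08], [0.22, 2.7], [-1.18, 4.32], [0.11, 2.71], [-2.7, 2.7]. Speed limits (rad/s): [2.57, 2.57, 3.14, 3.14, 3.14, 3.14].

INTERFACE

Orientations are given as a unit quaternion [w, x, y, z].
In Python, from rig import manip gives the robot as it stands.
- The arm moves only by the shell command python3 -m creep 'ROWS' [OPENING] [FORCE]. ROWS is a JSON object of lists of equal length, an entry for each row: "delta_pos": the shift along the tool's x, y, z in cm, a list of three; "dr": the turn, a rotation vector about the tool's x, y, z in rad, a list of three. In form: {"delta_pos": [[dx, dy, dz], ...], "dr": [[rx, ry, rz], ...]}. A call has 1 to 10 rows; each row is the pose to reach, as a shift and turn from the pose commanded when the call began, along the tool's axes at that moment; what a row does not reach only later rows make up. A row lasts 1/10 s, in which the tool goes at most 50 mm and 8.59 degrees, less where a joint would pass 70% of its speed; a pose out of reach is approached as far as the arm can. A call with a gripper value outside its range is refused whole. OPENING is the opening, from -1 (shut) to 1 (fully open), set as the call begins (- or left out, the last holds). The fingers move at their own pace and stop on an object; FORCE is the grip in N (left out, the last holds). Time passes only in rows, so rows that repeat a pose let the fingers close. It gives the time, the measured TCP pose, the force and the opening at its end, in the units of the state.
- manip.get_state(): the state, without advancing time (a new reading comes with each control period).
- manip.get_image(name): name is "scene" or "top" or "wrist"; returns a dict with "pixels" (480x640x3 uint8, blue, green, red), "depth" (480x640 float32, m along the optical axis (not along the pixel's ray), 0 where there is no reading), "intrinsics" (3x3 intrinsics, pixels), "rvec" (rotation vector, rad) and "tvec" (3), from world to camera coordinates, as OpenCV has them. Camera axes: x right, y down, z forward; pixel columns grow to the right and rows downward; lengths in m; the calibration is good to about 2 mm. A picture is of the moment at which its call begins.
- manip.sign_off(): hands the job in, once; it reports no verdict.
The state is a dict: "clock": time; "qpos": joint angles; "qd": joint speeds; "effort": joint torques, N m; "position": TCP position; "ee_rot": TCP orientation; "contact_force": force on the tool from outside, world axes, zero at the start; "moment": the same for the moment, N m; "width": finger opening in m.
Only numpy, scipy, OpenCV 4.12 (cv2) and the standard library are available. Lean on these libraries where they do the work, as an engineer would, in place of code of your own. Each camera call takes 0.05 s, during which the arm holds its last target. There are 200 camera calls.

TASK

Take the metal blank that lies on the pink-framed bead mat and lay it flat, fully down, in the die cavity of its own outline (round or square) on the small press's wheel. Then pull the wheel's spring plunger outward by its wire loop, turn the wheel to the next hole so that the loaded die stands under the punch, and let the plunger snap fully into that hole. Leave the other blank, on the cork coaster, and everything else on the table where they are.

Things in the scene. Friction and masses are not known exactly. Their poses are not given: they have to be found in the camera images.
- press: Small fixed grey bench press. Origin: on the table, on the vertical axis of its wheel; z up. Round base 208 mm across, 20 mm high. Round its -y side a steel notched sector, 20 to 48 mm high, outer radius 101 mm, has three holes (notches open outward, 10 mm wide, 12 mm deep) at -135, -90 and -45 degrees from its x axis.
- punch (a point): Centre of the punch's flat underside, 69 mm above the table, 62 mm from the wheel axis toward the press's +y; fixed, axes as the press's. The punch, 18 mm across, hangs from a low bridge 18 mm wide, running along the press's y from 54 to 129 mm from the axis, 78 to 94 mm high, with a knob up to 104 mm; its column, 50 mm wide, stands 103 to 129 mm from the axis.
- wheel (a joint): Angle of the die wheel about the press's vertical axis, rad, anticlockwise from above positive. Starts locked at 0, plunger in the middle hole, its arm toward the press's -y. Holes at -0.785, 0, +0.785; stops at +-1.0. At +0.785 the square die is under the punch, at -0.785 the round one. With the plunger pulled it turns with light friction (0.12 N m) and stays where left.
- plunger (a joint): Travel of the spring plunger along the wheel's arm, m, outward from the wheel axis: 0 = home in a hole, at most 0.020. Beyond 0.012 its rounded nose, 7 mm thick, is clear of the holes; let go between holes it rests on the sector's rim at 0.012 and springs in when it comes over a hole. Spring force 6 N at home, 10 N at 0.020.
- loop (a point): Centre of the plunger's wire loop, moving with it: a level rectangle of 6 mm steel wire, clear opening 39 mm across the arm by 36 mm along it, wire centre 38 mm above the table, only the table below. Home it is 148 mm from the wheel axis. Axes as the wheel's (at wheel 0 the press's): y toward the axis, x across the arm. The arm, 26 mm wide, 56 mm high, ends 118 mm from the axis.
- die_round (a point): Centre of the floor of the round cavity, 36 mm across, 5 mm deep, in a brass die block 46 x 46 mm on the wheel, whose top is 60 mm above the table; 62 mm from the wheel axis. At the start it lies at 135 degrees in the press's frame. Axes as the wheel's.
- die_square (a point): Centre of the floor of the square cavity, 30.5 x 30.5 mm, 5 mm deep, in a like die block, 62 mm from the wheel axis; its sides run along and across the radius from the wheel axis (at 45 degrees to the wheel's axes). At the start it lies at 45 degrees in the press's frame. Axes as the wheel's.
- round_blank: Aluminium disc, 32.5 mm across, 8 mm thick, 20 g or so; origin at the centre of its underside. It starts on the mat or on the coaster.
- square_blank: Aluminium square plate 27 x 27 mm, 8 mm thick, 20 g or so; origin at the centre of its underside, x and y along its sides. It starts where the other blank does not: on the mat or on the coaster.
- bead_mat: Fixed bead mat, 170 x 150 mm with a pink plastic rim 10 mm wide and 8 mm high all round; its floor is 3 mm above the table. Origin under its centre, x along the long side. The blank on it is the one to use; it lies within 30 mm of the centre.
- coaster: Fixed cork coaster, 110 mm across, 3 mm thick, origin under its centre. The blank on it stays there.
- clasp_bar: Loose steel bar 10 x 40 x 8 mm lying on the mat near its +x rim; origin at the centre of its underside, long side along y. Leave it.
- tealight_cup: Glass cup 48 mm across, 45 mm high, standing on the table; origin at the centre of its foot. Leave it.
- spool: Wooden spool-shaped bead stopper holder, 44 mm across, 44 mm high, standing. Leave it.
- pliers: Steel split-ring pliers lying flat, 125 mm long, 58 mm wide, 11 mm high, along x; origin at the pivot. Leave them.
- bead_jar: Clear jar, 48 mm across, 65 mm high, standing. Leave it.
- flap_case: White plastic case 80 x 120 x 36 mm, its flap fastened shut. Leave it.
Mind the look-alikes: they are no part of the job. There is more than one size of the bead_mat; the job needs the largest.

How it is judged:
By the outcome, as a careful person would: the job done as asked, in the order asked, and still so for the second after the job is handed in, with the robot touching nothing.
It also fails if it takes over 64 s, if anything falls off the work surface, if the arm or the gripper's body presses on something with over 40 N, if the wrist force passes 120 N, or if a joint passes its speed limit or range.

## Working session

There is one attempt and no reset: what is moved stays moved. The work goes in short steps, Python scripts to look and compute and a shell command to move; the robot and the scene stay as the last step left them, time stands still between calls to the robot, and variables do not carry over. Pictures are saved under pics/ and viewed, about 8 in all and at most 12, crops included, and the job is handed in when it is done.

```bash
ls; mkdir -p pics
cat > h.py <<'E'
import numpy as np, cv2, pickle
from rig import manip
from scipy.spatial.transform import Rotation as R
def grab(n,save=None):
    im=manip.get_image(n)
    if save: cv2.imwrite(f'pics/{save}.png',im['pixels']); pickle.dump(dict(im),open(f'pics/{save}.pkl','wb'))
    return im
def load(s): return pickle.load(open(f'pics/{s}.pkl','rb'))
def cam(im):
    Rm,_=cv2.Rodrigues(np.array(im['rvec'],float)); t=np.array(im['tvec'],float).ravel(); return Rm,t
def onplane(im,uv,z):
    Rm,t=cam(im); K=np.array(im['intrinsics']); uv=np.atleast_2d(uv).astype(float)
    d=np.c_[uv,np.ones(len(uv))]@np.linalg.inv(K).T@Rm; c=-Rm.T@t
    return c+d*((z-c[2])/d[:,2])[:,None]
def proj(im,P):
    p,_=cv2.projectPoints(np.atleast_2d(P).astype(float),np.array(im['rvec'],float),np.array(im['tvec'],float),np.array(im['intrinsics'],float),None); return p[:,0]
def cloud(im):
    Rm,t=cam(im); K=np.array(im['intrinsics']); D=im['depth']; v,u=np.mgrid[:D.shape[0],:D.shape[1]]
    c=np.stack([(u-K[0,2])/K[0,0]*D,(v-K[1,2])/K[1,1]*D,D],-1)
    return (c-t)@Rm
def totool(dw): # world shift (m) -> tool cm
    q=np.array(manip.get_state()['ee_rot']); r=R.from_quat(np.r_[q[1:],q[0]]); return r.inv().apply(dw)*100
E
python3 - <<'E'
from h import *
for n in('top','scene'):
    im=grab(n,n+'0'); Rm,t=cam(im); print(n,-Rm.T@t,Rm[2],im['intrinsics'][0][0])
print(manip.get_state())
a=cv2.imread('pics/top0.png');b=cv2.imread('pics/scene0.png')
E
```

```text
pics
top [0.42590001 0.06469572 1.43107572] [ 0.07776068  0.02646755 -0.99662066] 496.0850775944839
scene [ 1.07283256 -0.69322567  0.8103033 ] [-0.46013696  0.64409836 -0.61107387] 509.23549755504354
{'clock': 0.1, 'qpos': array([-1.40102537e+00,  2.76582036e-01,  1.50599688e+00, -2.99132618e-07,
        1.36067933e+00, -1.20965648e-01]), 'qd': array([-9.29171665e-05, -2.22756614e-03, -1.59870606e-03,  1.02994863e-03,
        1.07506284e-03, -2.80164467e-04]), 'effort': array([ 1.81663629e-03, -4.17699265e+01, -2.46404153e+01, -2.34778527e-04,
        5.73734025e-03,  5.85907941e-06]), 'position': array([ 0.16475788, -0.5503742 ,  0.2057014 ]), 'ee_rot': array([-0.10184055, -0.69963394, -0.10301795,  0.69966289]), 'contact_force': array([-0.50565784, -0.08138255,  0.00149409]), 'moment': array([0.00527521, 0.04411519, 0.0532665 ]), 'width': 0.08570488645344616}
```

View pics/top0.png

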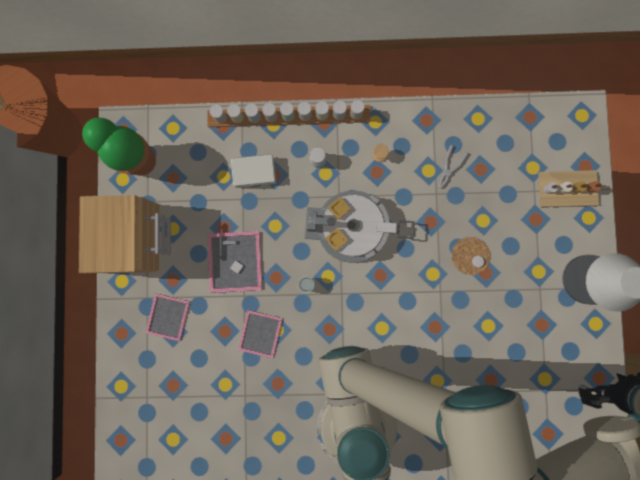

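View pics/scene0.png

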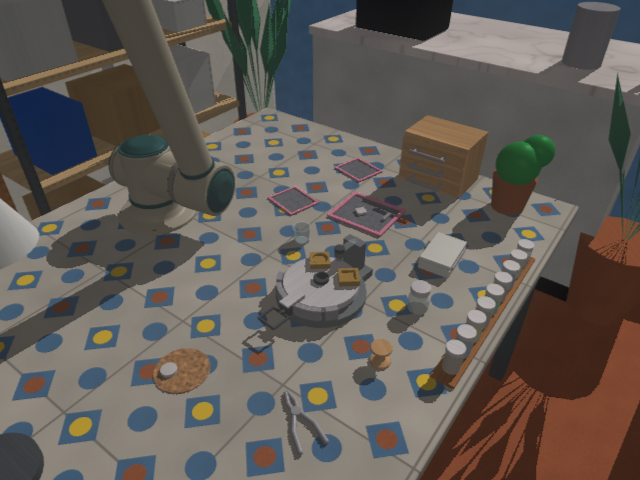

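Top view: the largest pink mat is at (236,262), with a square blank at (236,267) and the clasp bar at (229,243). The two small mats, at (168,317) and (261,334), are empty. The round blank at (478,262) is on the coaster. The press is at (355,225), its arm and loop to the image right (410,230) and its column to the left. I choose the square blank, and check it in a close crop along with the dies.

Run:
```python
from h import *
im=load('top0'); p=im['pixels']
a=cv2.resize(p[225:300,200:275],(400,400),interpolation=cv2.INTER_CUBIC)
b=cv2.resize(p[185:265,300:432],(660,400),interpolation=cv2.INTER_CUBIC)
s=load('scene0')['pixels']
c=cv2.resize(s[225:345,240:380],(400,343),interpolation=cv2.INTER_CUBIC)
w=np.zeros((600,800,3),np.uint8); w[:300,:300]=cv2.resize(a,(300,300)); w[:300,305:800]=cv2.resize(b,(495,300)); w[305:600,:344]=cv2.resize(c,(344,295))
m=s[190:240,320:410]; w[305:545,350:782]=cv2.resize(m,(432,240),interpolation=cv2.INTER_CUBIC)
cv2.imwrite('pics/crop1.png',w)
hsv=cv2.cvtColor(p,cv2.COLOR_BGR2HSV)
# mat blank
P=cloud(im)
roi=np.zeros(p.shape[:2],np.uint8); roi[236:288,214:258]=1
g=p.min(2); print(g[240:284:4,216:258:4])
m=((g>130)&(roi>0)).astype(np.uint8)
for ct in cv2.findContours(m,cv2.RETR_EXTERNAL,cv2.CHAIN_APPROX_NONE)[0]:
    if cv2.contourArea(ct)<15: continue
    W=onplane(im,ct[:,0],0.011); r=cv2.minAreaRect((W[:,:2]*1000).astype(np.float32)); print('blank',r, ct[:,0].mean(0))
# dies: brass
m=cv2.inRange(hsv,(12,90,90),(28,255,255)); m[:, :320]=0;m[:190]=0;m[255:]=0;m[:,365:]=0
for ct in cv2.findContours(m,cv2.RETR_EXTERNAL,cv2.CHAIN_APPROX_NONE)[0]:
    if cv2.contourArea(ct)<30: continue
    W=onplane(im,ct[:,0],0.060); r=cv2.minAreaRect((W[:,:2]*1000).astype(np.float32)); print('die',r,ct[:,0].mean(0))
# base rim / loop via height
sub=P[150:300,290:440].reshape(-1,3); 
for z0,z1 in((.012,.024),(.044,.052),(.052,.06),(.09,.11),(.03,.044)):
    k=sub[(sub[:,2]>z0)&(sub[:,2]<z1)]; print(z0,len(k),k[:,:2].min(0).round(3),k[:,:2].max(0).round(3),k[:,:2].mean(0).round(3))
```

```text
[[ 59  86  76 105 104  93  98  94  97  96 113]
 [ 59  86  92  94 101  88  96  99  97  96 124]
 [ 62  83  63  98 100  97  97 100  99 101 115]
 [ 59  82  61  99  98 100 102  97 101 100 113]
 [ 60  66  59  97  95  96 102  98  99  97 108]
 [ 61  87  72 101 102 105  97 104  99 103 101]
 [ 60  89  95  99 133 160 136  91 101 104 103]
 [ 60  88  98 100 156 158 149  78 100  99 102]
 [ 61  91  98 100 103 138  66 100 101  99 103]
 [ 62  89 101 101  97  99  99 102 101 100 104]
 [100  99  97 100  99 101  99  97  97  95 104]]
blank ((458.8431701660156, 339.6684875488281), (26.54114532470703, 26.15423583984375), 55.301727294921875) [235.74074074 266.7037037 ]
die ((527.8126220703125, 49.39323425292969), (45.81425476074219, 45.57220458984375), 40.26870346069336) [336.23404255 238.82978723]
die ((614.74609375, 40.69086456298828), (45.80601501464844, 46.27391052246094), 38.73542785644531) [338.54166667 207.6875    ]
0.012 959 [ 0.387 -0.25 ] [0.758 0.156] [0.56  0.051]
0.044 1476 [ 0.383 -0.165] [0.778 0.159] [ 0.568 -0.015]
0.052 674 [ 0.485 -0.115] [0.78  0.125] [0.577 0.011]
0.09 254 [0.554 0.052] [0.603 0.131] [0.577 0.099]
0.03 1413 [ 0.383 -0.17 ] [0.78 0.16] [ 0.574 -0.021]
```

View pics/crop1.png

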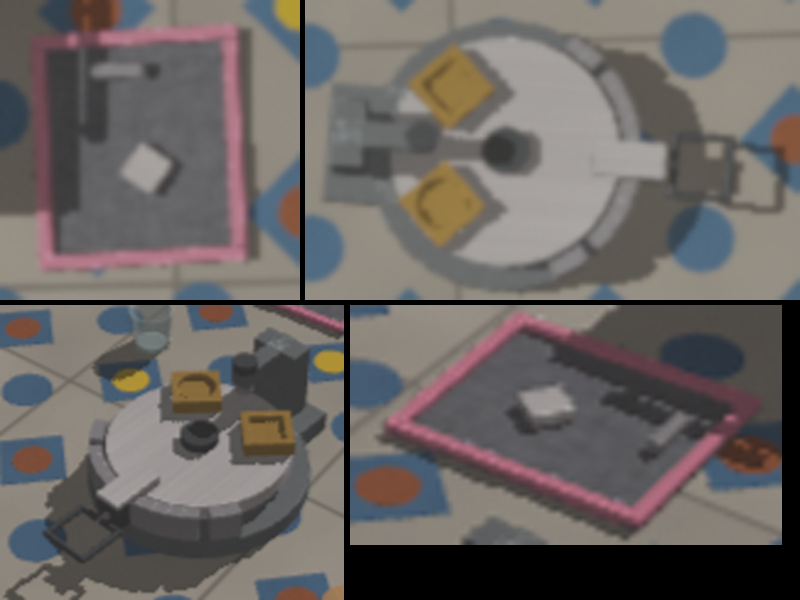

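Crop: a light square blank sits in the large mat (crop (148,167)), with the clasp bar apart from it. On the press, the square cavity is the upper die (450,85) and the round one the lower (440,200). The choice holds. Next I work out the approach.

```bash
cat >> h.py <<'E'
def tool():
    s=manip.get_state(); q=np.array(s['ee_rot']); r=R.from_quat(np.r_[q[1:],q[0]]); return np.array(s['position']),r
def plan(target,yaw,sym=True):
    """target TCP xyz, wanted angle of jaw axis (deg, mod 180), tool pointing down; prints delta_pos cm, dr"""
    p,r=tool(); best=None
    for k in (0,180):
        a=np.radians(yaw+k); y=np.array([np.cos(a),np.sin(a),0]); x=np.array([0,0,-1.]); M=np.c_[x,y,np.cross(x,y)]
        d=(r.inv()*R.from_matrix(M)).as_rotvec()
        if best is None or np.linalg.norm(d)<np.linalg.norm(best): best=d
    print('pos',p.round(4),'jawdeg',np.degrees(np.arctan2(*r.as_matrix()[1::-1,1])).round(1),'delta_cm',(r.inv().apply(np.array(target)-p)*100).round(2),'dr',best.round(3))
E
python3 - <<'E'
from h import *
plan([.459,.340,.16],55.3)
P=cloud(load('top0'))
A=np.array([.5669,.0014]); k=np.hypot(P[...,0]-A[0],P[...,1]-A[1])<.03
print('hub',np.percentile(P[k][:,2],[50,80,90,95,99]), [ (z,np.hypot(*(P[k][P[k][:,2]>z][:,:2]-A).T).max().round(3)) for z in(.058,.065)])
E
```

```text
pos [ 0.1648 -0.5504  0.2057] jawdeg -73.3 delta_cm [  4.71 -76.86 -53.71] dr [0.896 0.001 0.002]Traceback (most recent call last):
  File "<stdin>", line 5, in <module>
    return umr_maximum(a, axis, None, out, keepdims, initial, where)
ValueError: zero-size array to reduction operation maximum which has no identity
```

```bash
python3 -m creep '{"delta_pos":[[0.2,-3.8,-2.7],[0.5,-7.7,-5.4],[0.7,-11.5,-8.1],[0.9,-15.4,-10.7],[1.2,-19.2,-13.4],[1.4,-23.0,-16.1],[1.6,-26.9,-18.8],[1.9,-30.7,-21.5],[2.1,-34.6,-24.2],[2.4,-38.4,-26.9]],"dr":[[-0.11,0,0],[-0.22,0,0],[-0.34,0,0],[-0.45,0,0],[-0.56,0,0],[-0.67,0,0],[-0.79,0,0],[-0.9,0,0],[-1.01,0,0],[-1.12,0,0]]}' 0.2 40; python3 -c "
from h import *
plan([.459,.340,.16],55.3)
print(manip.get_state()['qpos'],manip.get_state()['width'])"
```

```text
clock: 1.1
position: [0.3124, -0.104, 0.1824]
ee_rot: [0.46, 0.538, 0.459, -0.537]
contact_force: [1.8, -0.7, -0.0]
width: 0.0509
pos [ 0.3124 -0.104   0.1824] jawdeg -9.0 delta_cm [  2.24   7.56 -46.14] dr [-1.122e+00  1.000e-03 -1.000e-03]
[-5.33913074e-01 -9.22208887e-02  1.98905059e+00  1.05148625e-04
  1.24400998e+00 -3.77563568e-01] 0.05085187684773316
```

```bash
python3 -m creep '{"delta_pos":[[0.2,0.8,-4.6],[0.4,1.5,-9.2],[0.7,2.3,-13.8],[0.9,3.0,-18.5],[1.1,3.8,-23.1],[1.3,4.5,-27.7],[1.6,5.3,-32.3],[1.8,6.0,-36.9],[2.0,6.8,-41.5],[2.2,7.6,-46.1]],"dr":[[-0.11,0,0],[-0.22,0,0],[-0.34,0,0],[-0.45,0,0],[-0.56,0,0],[-0.67,0,0],[-0.79,0,0],[-0.9,0,0],[-1.01,0,0],[-1.12,0,0]]}'; python3 -c "
from h import *
im=grab('wrist','w1')
plan([.459,.340,.16],55.3)
Rm,t=cam(im);print('cam',-Rm.T@t,Rm[2]); print(proj(im,[[.4588,.3397,.011]]))
p=im['pixels']
cv2.putText(p,'w1',(5,15),0,.5,(0,0,255)); cv2.imwrite('pics/w1.png',p)"
```

```text
clock: 2.1
position: [0.4609, 0.339, 0.1599]
ee_rot: [0.675, 0.211, 0.675, -0.211]
contact_force: [1.1, -0.5, -0.2]
width: 0.0513
pos [0.4643 0.3466 0.1592] jawdeg 55.6 delta_cm [-0.08 -0.84 -0.06] dr [ 0.005 -0.002 -0.008]
cam [0.40245539 0.38094616 0.32675713] [ 0.23119219 -0.16098775 -0.95949628]
[[317.79367118 217.83754859]]
```

View pics/w1.png

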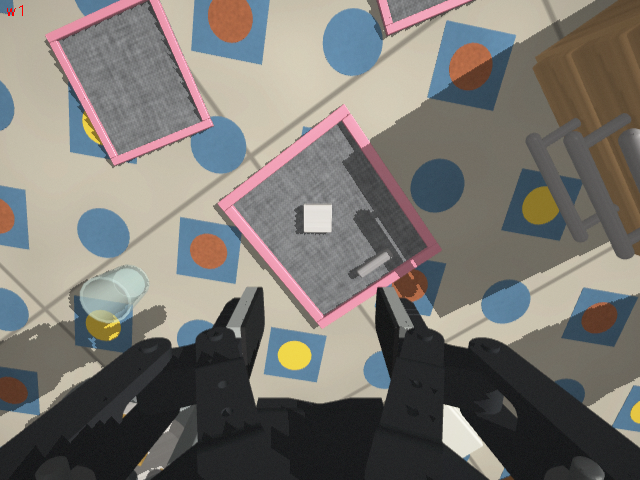

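The wrist view shows the white square blank at (318,218), square to the jaws, with the clasp bar at (370,265). I now refine the blank's pose from this view.

```bash
cat >> h.py <<'E'
def rectat(im,c,z,half=40,thr=150):
    g=im['pixels'].min(2); u,v=map(int,c); m=np.zeros(g.shape,np.uint8); s=np.s_[v-half:v+half,u-half:u+half]; m[s]=g[s]>thr
    ct=max(cv2.findContours(m,cv2.RETR_EXTERNAL,cv2.CHAIN_APPROX_NONE)[0],key=cv2.contourArea)
    up=cv2.minAreaRect((onplane(im,ct[:,0],z)[:,:2]*1e4).astype(np.float32)); return np.array(up[0])/1e4,np.array(up[1])/10,up[2]
E
python3 - <<'E'
from h import *
im=grab('wrist','w2')
c=proj(im,[[.4588,.3397,.011]])[0]
for th in (130,150,170,190): print(rectat(im,c,.011,thr=th))
b=rectat(im,c,.011,thr=150)[0]
plan([b[0],b[1],.06],55.3)
E
```

```text
(array([0.45774653, 0.33815225]), array([77.44260254, 77.58637695]), 55.36667251586914)
(array([0.45846152, 0.33938059]), array([26.21322937, 28.48692932]), 55.4484748840332)
(array([0.45844512, 0.33940371]), array([26.21323853, 26.51021729]), 55.40619659423828)
(array([0.45883687, 0.33913638]), array([26.18001404, 25.56162567]), 55.40629577636719)
pos [0.4627 0.3424 0.1592] jawdeg 55.3 delta_cm [ 9.92 -0.51 -0.17] dr [-0.    -0.001 -0.003]
```

```bash
python3 -m creep '{"delta_pos":[[3,0,0],[6,0,0],[8,0,0],[9,0,0],[9,0,0],[9,0,0]],"dr":[[0,0,0],[0,0,0],[0,0,0],[0,0,0],[0,0,0],[0,0,0]]}'
python3 - <<'E'
from h import *
plan([.4585,.3394,.06],55.4)
im=grab('wrist','w3')
c=proj(im,[[.4588,.3397,.011]])[0]; print(c)
for th in (160,180): print(rectat(im,c,.011,half=60,thr=th))
plan([.4585,.3394,.02],55.4)
E
```

```text
clock: 2.8
position: [0.4615, 0.337, 0.0712]
ee_rot: [0.675, 0.213, 0.674, -0.213]
contact_force: [-0.2, 0.3, -0.4]
width: 0.0511
pos [0.4615 0.337  0.0712] jawdeg 55.0 delta_cm [ 1.12  0.02 -0.38] dr [-0.007  0.001 -0.001]
[318.69843392 242.75614718]
(array([0.4582646 , 0.33980759]), array([25.94252625, 28.02467041]), 54.01380157470703)
(array([0.45805596, 0.33986724]), array([26.2312561 , 27.22805176]), 54.92740249633789)
pos [0.4618 0.3373 0.0716] jawdeg 55.0 delta_cm [ 5.16 -0.03 -0.39] dr [-0.007  0.001 -0.002]
```

Run:
```python
from h import *
p,r=tool()
for n,pz in(('w3',p),('w1',np.array([.4643,.3466,.1592]))):
    P=cloud(load(n)); q=r.inv().apply(P.reshape(-1,3)-pz); k=(load(n)['depth'].ravel()>0)&(abs(q[:,1])<60e-3)&(abs(q[:,2])<.03)&(q[:,0]<.012)&(q[:,0]>-.06)
    print(n,k.sum(),np.percentile(q[k],[0,1,50,99,100],axis=0).round(4))
    for s in(-1,1):
        kk=k&(s*q[:,1]>0); f=q[kk]; t=f[f[:,0]>f[:,0].max()-.004]; print(s,f[:,0].max(),t.mean(0),t.min(0),t.max(0))
```

```text
w3 3425 [[-0.06   -0.0388 -0.0124]
 [-0.0598 -0.0379 -0.012 ]
 [-0.0472  0.0261 -0.0075]
 [-0.0283  0.0394  0.01  ]
 [-0.0262  0.04    0.0114]]
-1 -0.02624568200357749 [-0.028703   -0.02489112 -0.00062799] [-0.03022493 -0.02510159 -0.00966307] [-0.02624568 -0.0245798   0.00863519]
1 -0.02639807412289128 [-0.028742    0.02645452  0.00018823] [-0.03019544  0.02611815 -0.01073266] [-0.02639807  0.03091908  0.01080907]
w1 3305 [[-0.06   -0.0464 -0.0107]
 [-0.0597 -0.0457 -0.0104]
 [-0.0479  0.0184 -0.0058]
 [-0.0293  0.0318  0.0116]
 [-0.0275  0.0326  0.0126]]
-1 -0.02748680962078233 [-0.02966489 -0.03265357  0.00104332] [-0.03124538 -0.03298769 -0.00799993] [-0.02748681 -0.0324256   0.01090869]
1 -0.027753391973224895 [-0.02999571  0.0187328   0.00095839] [-0.03173309  0.01838827 -0.00939379] [-0.02775339  0.02436857  0.01079051]
```

Run:
```python
from h import *
im=load('w3'); p=np.array([.4615,.337,.0712]); _,r=tool()
for x in(0,-.006,-.015,-.026,-.04):
    print(x,[proj(im,p+r.apply([x,s*.0255,z]))[0].round(0) for s in(-1,1) for z in(-.011,.011)])
v=im['pixels'].copy()[200:400,150:490]; cv2.imwrite('pics/w3c.png',cv2.resize(v,(680,400)))
D=im['depth']; print((D[250:400:10,225:275:8]*1000).astype(int))
```

```text
0 [array([269., 262.]), array([271., 300.]), array([366., 262.]), array([364., 300.])]
-0.006 [array([267., 267.]), array([269., 306.]), array([367., 267.]), array([366., 305.])]
-0.015 [array([265., 273.]), array([267., 314.]), array([370., 273.]), array([368., 314.])]
-0.026 [array([261., 282.]), array([263., 325.]), array([373., 282.]), array([371., 325.])]
-0.04 [array([255., 296.]), array([258., 342.]), array([378., 296.]), array([376., 342.])]
[[247 246 248 246 247 247 247]
 [245 247 249 249 249 250 250]
 [244 247 249 251 252   0 252]
 [257 249 249 251 255 254 255]
 [261 260 250 143 143 257 256]
 [262 143 134 134 137 254 258]
 [134 134 125 126 137 254 256]
 [126 119 119 121 137   0 258]
 [110 113   0 121 136 270 269]
 [105 104 115 122 137 272 271]
 [100 100 116 122 138 274 274]
 [ 87  88  88 122 277 278 276]
 [ 83  83  82 121 280 281 281]
 [ 79  80  79 282 283 282 283]
 [ 76  76  76  76 285 285 285]]
```

View pics/w3c.png

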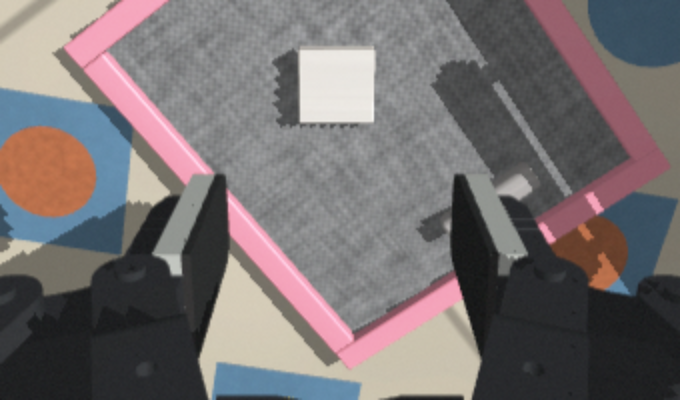

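The crop shows the blank at crop (337,85) between the jaws. The visible finger ends lie about 26 mm behind the TCP, more than I expected. I'll lower with a narrower opening and check before gripping.

```bash
python3 -m creep '{"delta_pos":[[1,0,-0.2],[2,0,-0.4],[3,0,-0.4],[4,0,-0.4],[4,0,-0.4],[4,0,-0.4]],"dr":[[0,0,0],[0,0,0],[0,0,0],[0,0,0],[0,0,0],[0,0,0]]}' -0.18
python3 - <<'E'
from h import *
im=grab('wrist','w4'); p,r=tool(); print(manip.get_state()['width'])
c=proj(im,[[.4583,.3397,.011]])[0]; print(c)
for th in (160,180): print(rectat(im,c,.011,half=60,thr=th))
plan([.4583,.3397,.02],55.4)
q=r.inv().apply(cloud(im).reshape(-1,3)-p).reshape(480,640,3)
k=(im['depth']>0)&(abs(q[...,1])<.05)&(abs(q[...,2])<.03)&(q[...,0]<.005)&(q[...,0]>-.06)
for s in(-1,1):
    f=q[k&(s*q[...,1]>0)]; t=f[f[:,0]>f[:,0].max()-.005]; print(s,f[:,0].max(),t.min(0),t.max(0))
cv2.imwrite('pics/w4c.png',cv2.resize(im['pixels'][180:420,140:500],(720,480)))
E
```

```text
clock: 3.45
position: [0.4575, 0.3393, 0.0299]
ee_rot: [0.674, 0.212, 0.675, -0.213]
contact_force: [0.5, -0.4, 0.3]
width: 0.0351
0.03524736918170767
[319.00135266 269.56257072]
(array([0.45790249, 0.33980493]), array([26.59421082, 28.41945801]), 54.9993782043457)
(array([0.45785063, 0.34006111]), array([26.08286133, 28.49484558]), 53.90348815917969)
pos [0.4578 0.3395 0.0304] jawdeg 55.0 delta_cm [1.04 0.05 0.02] dr [-0.007  0.     0.   ]
-1 -0.024148266203717766 [-0.02909585 -0.02338846 -0.01129879] [-0.02414827 -0.01655523  0.00934939]
1 -0.024563426265006124 [-0.02955565  0.01812064 -0.01130322] [-0.02456343  0.02455348  0.00936961]
```

View pics/w4c.png

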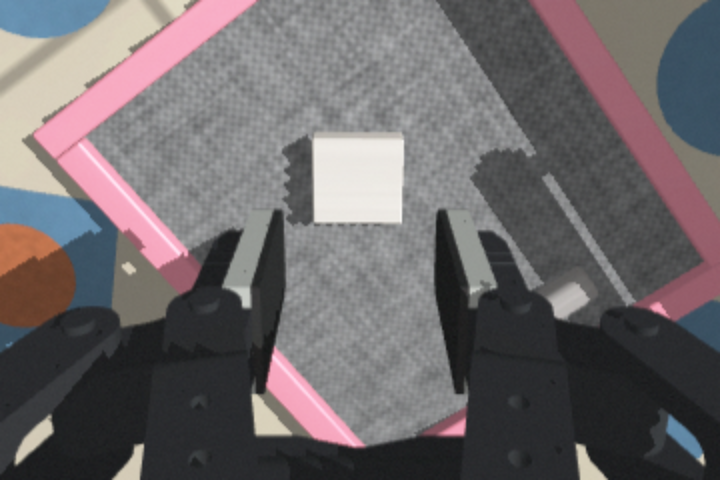

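```bash
python3 -m creep '{"delta_pos":[[0.8,0.05,0],[1.6,0.05,0],[2.4,0.05,0],[2.4,0.05,0],[2.4,0.05,0]],"dr":[[0,0,0],[-0.007,0,0],[-0.007,0,0],[-0.007,0,0],[-0.007,0,0]]}'; python3 -m creep '{"delta_pos":[[0,0,0],[0,0,0],[0,0,0],[0,0,0]],"dr":[[0,0,0],[0,0,0],[0,0,0],[0,0,0]]}' -0.5 20;  python3 - <<'E'
from h import *
im=grab('scene','s1'); print(proj(im,[tool()[0]]))
cv2.imwrite('pics/s1c.png',cv2.resize(im['pixels'][160:250,300:420],(720,540),interpolation=cv2.INTER_CUBIC))
E
```

```text
clock: 4.0
position: [0.4577, 0.3396, 0.006]
ee_rot: [0.675, 0.21, 0.675, -0.211]
contact_force: [-0.0, -0.9, 0.5]
width: 0.0345
clock: 4.4
position: [0.4581, 0.3399, 0.0067]
ee_rot: [0.675, 0.21, 0.675, -0.21]
contact_force: [-0.5, -0.4, 0.1]
width: 0.0213
[[360.71111886 210.21064057]]
```

View pics/s1c.png

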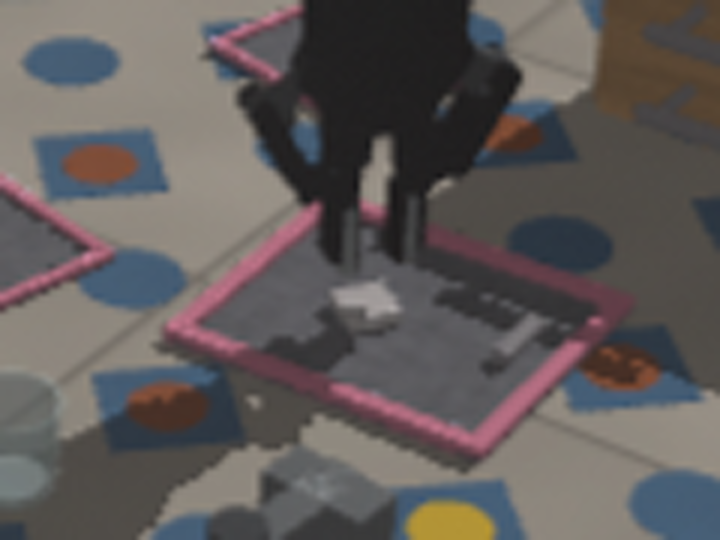

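The scene crop shows the finger ends about 25 mm above the blank: the real tips are about 23 mm short of the reported TCP, and the wrist depth agrees. I reopen and go lower by that amount.

```bash
python3 -c "
from h import *
print(manip.grasp_offset)"; python3 -m creep '{"delta_pos":[[0,0,0],[0,0,0],[0,0,0],[0.7,0,0],[1.4,0,0],[1.9,0,0],[2.2,0,0],[2.2,0,0],[2.2,0,0]],"dr":[[0,0,0],[0,0,0],[0,0,0],[0,0,0],[0,0,0],[0,0,0],[0,0,0],[0,0,0],[0,0,0]]}' -0.1 30;  python3 - <<'E'
from h import *
im=grab('wrist','w5'); p,r=tool(); print(p,manip.get_state()['width'])
q=r.inv().apply(cloud(im).reshape(-1,3)-p).reshape(480,640,3)
k=(im['depth']>0)&(abs(q[...,1])<.05)&(abs(q[...,2])<.03)&(q[...,0]<-.021)&(q[...,0]>-.06)
for s in(-1,1):
    f=q[k&(s*q[...,1]>0)]; t=f[f[:,0]>f[:,0].max()-.005]; print(s,f[:,0].max(),t.min(0),t.max(0))
c=proj(im,[[.4583,.3397,.011]])[0]; print(c)
for th in (160,180): print(rectat(im,c,.011,half=60,thr=th))
cv2.imwrite('pics/w5c.png',cv2.resize(im['pixels'][180:420,140:500],(720,480)))
E
```

```text
0.0187
clock: 5.35
position: [0.458, 0.3398, -0.0157]
ee_rot: [0.675, 0.21, 0.675, -0.21]
contact_force: [-0.4, -0.6, -0.1]
width: 0.039
[ 0.45809917  0.33987898 -0.01549877] 0.03841046459857524
-1 -0.021009475599035075 [-0.02600814 -0.01835094 -0.01282467] [-0.02100948 -0.00013055  0.01453472]
1 -0.021038376596530996 [-0.02603825  0.00028311 -0.01279525] [-0.02103838  0.02032685  0.01430511]
[317.26770973 305.31735728]
(array([0.45364912, 0.34266162]), array([26.92420349, 20.94745483]), 57.696903228759766)
(array([0.45404702, 0.34240227]), array([27.4301239 , 18.01359558]), 59.85466384887695)
```

View pics/w5c.png

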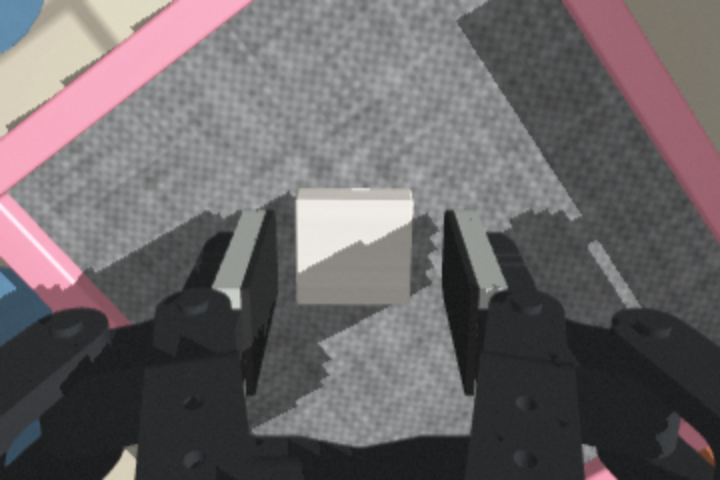

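View: the pads straddle the blank (crop (354,245)), centred within about 1 mm. I grip and lift.

```bash
python3 -m creep '{"delta_pos":[[0,0,0],[0,0,0],[0,0,0],[0,0,0],[0,0,0]],"dr":[[0,0,0],[0,0,0],[0,0,0],[0,0,0],[0,0,0]]}' -1 30; python3 -m creep '{"delta_pos":[[-0.8,0,0],[-2,0,0],[-4.5,0,0],[-8,0,0],[-12,0,0],[-14,0,0],[-14,0,0],[-14,0,0]],"dr":[[0,0,0],[0,0,0],[0,0,0],[0,0,0],[0,0,0],[0,0,0],[0,0,0],[0,0,0]]}'
python3 - <<'E'
from h import *
im=grab('wrist','w6'); p,r=tool(); print(p,manip.get_state()['width'])
q=r.inv().apply(cloud(im).reshape(-1,3)-p).reshape(480,640,3)
cv2.imwrite('pics/w6c.png',cv2.resize(im['pixels'][180:420,140:500],(720,480)))
g=im['pixels'].min(2); m=np.zeros(g.shape,np.uint8); m[240:345,270:370]=((g>120)&(im['depth']<.22)&(im['depth']>0))[240:345,270:370]
ct=max(cv2.findContours(m,cv2.RETR_EXTERNAL,cv2.CHAIN_APPROX_NONE)[0],key=cv2.contourArea)
b=q[cv2.drawContours(m*0,[ct],-1,1,-1)>0]; print(cv2.boundingRect(ct),np.percentile(b,[2,10,50,90,98],axis=0).round(4))
plan([.4585+.1,.3394,.15],39.3)
A=np.array([.5669,.0014]);y=np.array([.0997,.995]);x=np.array([.995,-.0997]); S=A+.0438*(x+y); print(S); plan([*S,.10],39.3)
E
```

```text
clock: 5.9
position: [0.4582, 0.34, -0.0151]
ee_rot: [0.675, 0.21, 0.675, -0.21]
contact_force: [-0.3, 0.2, 5.0]
width: 0.0247
clock: 6.7
position: [0.4578, 0.3397, 0.1249]
ee_rot: [0.675, 0.21, 0.675, -0.21]
contact_force: [-0.3, 0.6, -1.0]
width: 0.0243
[0.45714559 0.33934329 0.12383628] 0.024746729964444613
(290, 273, 60, 58) [[-0.0277 -0.0103 -0.0124]
 [-0.0273 -0.0083 -0.012 ]
 [-0.0265  0.0015 -0.0013]
 [-0.0252  0.0116  0.011 ]
 [-0.0205  0.0136  0.0138]]
pos [0.4571 0.3393 0.1238] jawdeg 55.4 delta_cm [-2.63  5.76  8.34] dr [ 0.281 -0.     0.002]
[0.61484786 0.04061414]
pos [0.4571 0.3393 0.1238] jawdeg 55.4 delta_cm [  2.39 -15.63  29.94] dr [ 0.281 -0.     0.002]
```

View pics/w6c.png

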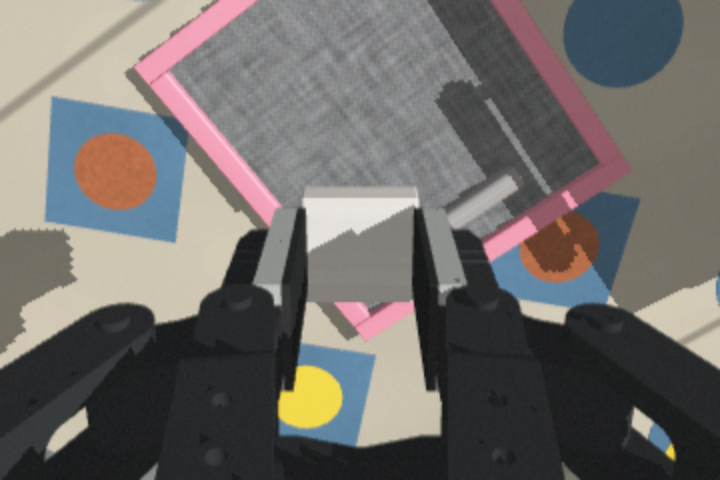

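The blank is held firmly and level between the pads, at crop (360,245). Now I carry it over the square die at a height that clears the bridge.

```bash
python3 -m creep '{"delta_pos":[[0,-1,2],[0,-3,6],[0,-5,9.8],[0,-7,13.6],[0,-9,17.4],[0,-11,21.2],[0,-13,25],[0,-15,28.7],[0,-15.6,29.9],[0,-15.6,29.9]],"dr":[[0,0,0],[0.05,0,0],[0.1,0,0],[0.15,0,0],[0.2,0,0],[0.25,0,0],[0.28,0,0],[0.28,0,0],[0.28,0,0],[0.28,0,0]]}'; python3 -m creep '{"delta_pos":[[0,0,0],[0,0,0],[0,0,0]],"dr":[[0,0,0],[0,0,0],[0,0,0]]}'
python3 - <<'E'
from h import *
im=grab('wrist','w7'); p,r=tool(); print(p,manip.get_state()['width'])
cv2.imwrite('pics/w7.png',im['pixels'])
print(proj(im,[[.6148,.0406,.06]]))
A=np.array([.5669,.0014]);y=np.array([.0997,.995]);x=np.array([.995,-.0997]); S=A+.0438*(x+y); plan([*S,.10],39.3)
E
```

```text
clock: 7.75
position: [0.6153, 0.0399, 0.1225]
ee_rot: [0.638, 0.303, 0.64, -0.304]
contact_force: [-0.2, 0.8, -0.5]
width: 0.0249
clock: 8.05
position: [0.6146, 0.0433, 0.1244]
ee_rot: [0.639, 0.302, 0.64, -0.302]
contact_force: [-0.2, 0.3, 0.0]
width: 0.0248
[0.61486745 0.04308435 0.12459564] 0.024318798050049016
[[315.94416789 249.31919971]]
pos [0.6149 0.0431 0.1246] jawdeg 39.5 delta_cm [ 2.46 -0.16  0.19] dr [ 0.003 -0.     0.   ]
```

View pics/w7.png

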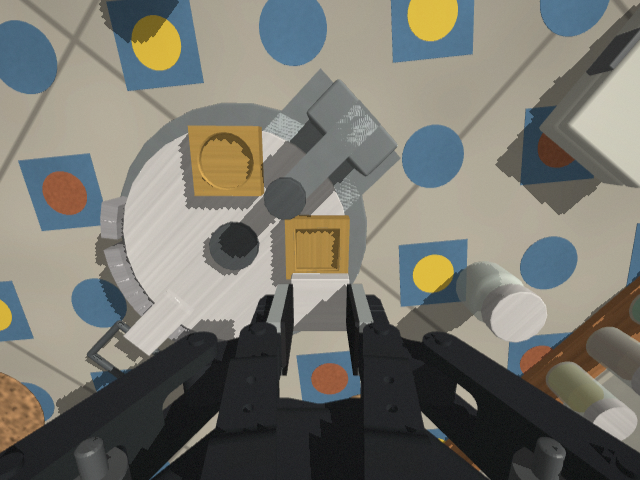

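The wrist view shows the square die at (317,249) just ahead of the held blank, the round die at (225,160) and the hub at (238,240). I measure the die in the tool frame, next to the held blank.

```bash
cat > die.py <<'E'
from h import *
def dies(im,p,r):
    hsv=cv2.cvtColor(im['pixels'],cv2.COLOR_BGR2HSV); m=cv2.inRange(hsv,(12,90,70),(28,255,255))
    c0=proj(im,[[.6148,.0406,.06]])[0]; out=[]
    cs=[c for c in cv2.findContours(m,cv2.RETR_EXTERNAL,cv2.CHAIN_APPROX_NONE)[0]]
    c=min([c for c in cs if cv2.contourArea(c)>800],key=lambda c:np.linalg.norm(c[:,0].mean(0)-c0))
    q=r.inv().apply(onplane(im,c[:,0],.06)-p)
    return q,cs
if __name__=='__main__':
    im=load('w7'); p,r=tool(); q,cs=dies(im,p,r)
    zlo=q[:,2].min(); k=(q[:,2]>zlo+.006)&(q[:,2]<zlo+.022)
    L=np.median(q[k&(q[:,1]<np.median(q[:,1]))][:,1]); Rr=np.median(q[k&(q[:,1]>np.median(q[:,1]))][:,1])
    kk=abs(q[:,1]-(L+Rr)/2)<.016; top=np.median(q[kk&(q[:,2]<zlo+.003)][:,2])
    print('y edges',L,Rr,'w',Rr-L,'cy',(L+Rr)/2,'z far edge',top,'cz',top+.023)
    c=min([c for c in cs if cv2.contourArea(c)>800],key=lambda c:np.linalg.norm(c[:,0].mean(0)-[225,160]))
    rr=cv2.minAreaRect((onplane(im,c[:,0],.06)[:,:2]*1e4).astype(np.float32)); print('round',rr)
    sq=p+r.apply([0,(L+Rr)/2,top+.023]); print('square world',sq)
    # held blank rect on its top plane (tool x=-.0264)
    g=im['pixels'].min(2); m=np.zeros(g.shape,np.uint8); m[268:340,285:355]=((g>120)&(im['depth']<.22)&(im['depth']>0)&(cv2.cvtColor(im['pixels'],cv2.COLOR_BGR2HSV)[...,1]<60))[268:340,285:355]
    ct=max(cv2.findContours(m,cv2.RETR_EXTERNAL,cv2.CHAIN_APPROX_NONE)[0],key=cv2.contourArea); print(cv2.boundingRect(ct))
    b=r.inv().apply(onplane(im,ct[:,0],p[2]+.0264)-p); print(np.percentile(b,[1,5,50,95,99],axis=0).round(4))
    fr=r.inv().apply(onplane(im,ct[:,0],p[2]+.0184)-p); print('front bottom edge z',fr[:,2].min())
E
python3 die.py
python3 - <<'E'
from h import *
im=load('w7'); cv2.imwrite('pics/w7c.png',cv2.resize(im['pixels'][205:335,265:370],(630,780)))
E
```

```text
y edges -0.023679069212434383 0.021393040585455363 w 0.045072109797889746 cy -0.0011430143134895099 z far edge -0.022689022855585973 cz 0.00031097714441402635
round ((5292.23583984375, 503.89215087890625), (484.34442138671875, 451.2526550292969), 39.45103073120117)
square world [0.61418278 0.0421177  0.12459557]
(291, 273, 59, 54)
[[-0.0264 -0.0119 -0.0162]
 [-0.0264 -0.0114 -0.0162]
 [-0.0264 -0.0035 -0.0094]
 [-0.0264  0.0135  0.0081]
 [-0.0264  0.0139  0.01  ]]
front bottom edge z -0.012984376438183795
```

```bash
python3 -m creep '{"delta_pos":[[1.5,-0.1,0],[3,-0.2,0],[4.5,-0.2,0],[6,-0.2,0],[6.8,-0.2,0],[7,-0.2,0],[7,-0.2,0],[7,-0.2,0]],"dr":[[0,0,0],[0,0,0],[0,0,0],[0,0,0],[0,0,0],[0,0,0],[0,0,0],[0,0,0]]}'
python3 - <<'E'
from h import *
im=grab('wrist','w8'); p,r=tool(); print(p,manip.get_state()['width'])
plan([.6142,.0421,.05],39.3)
# predicted outlines: cavity centre unknown -> report
hsv=cv2.cvtColor(im['pixels'],cv2.COLOR_BGR2HSV); m=cv2.inRange(hsv,(12,90,50),(28,255,255)); m[:, :200]=0; m[:,440:]=0; m[:200]=0
c=max(cv2.findContours(m,cv2.RETR_EXTERNAL,cv2.CHAIN_APPROX_NONE)[0],key=cv2.contourArea); print(cv2.boundingRect(c))
q=r.inv().apply(onplane(im,c[:,0],.06)-p); zlo=q[:,2].min(); k=(q[:,2]>zlo+.004)&(q[:,2]<zlo+.014); s=q[:,1]<0
print('die edges',np.median(q[k&s][:,1]),np.median(q[k&~s][:,1]),'far',zlo)
cv2.imwrite('pics/w8c.png',cv2.resize(im['pixels'][220:370,230:410],(720,600)))
E
```

```text
clock: 8.9
position: [0.6146, 0.0405, 0.0553]
ee_rot: [0.64, 0.302, 0.639, -0.302]
contact_force: [0.4, -0.2, 0.2]
width: 0.0244
[0.61462013 0.040438   0.05533098] 0.024037214659775177
pos [0.6146 0.0404 0.0553] jawdeg 39.4 delta_cm [ 0.53  0.07 -0.16] dr [ 0.001  0.001 -0.001]
(275, 237, 90, 51)
die edges -0.018571260285015528 0.023557702424140646 far -0.02661220190915689
```

View pics/w8c.png

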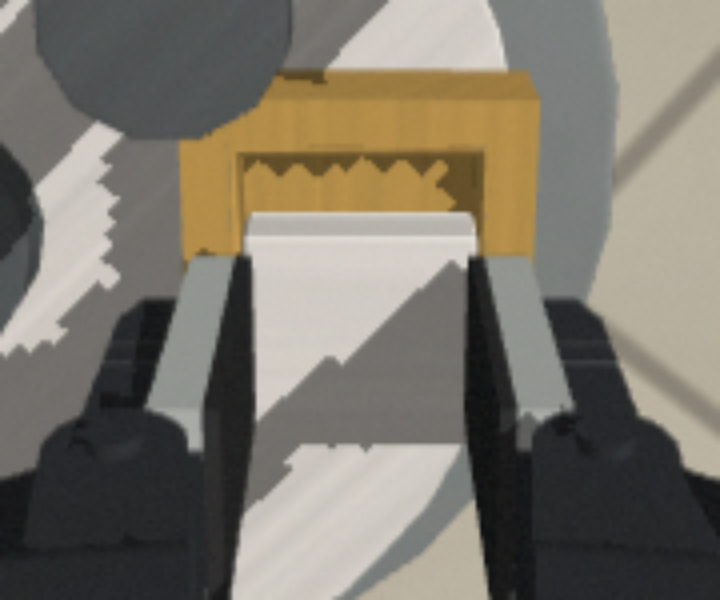

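The view shows the cavity at crop u 240 to 484 with its far edge at v 152. The blank's lower front edge runs from (248,213) to (474,213). I convert these to tool-frame offsets.

Run:
```python
from h import *
im=load('w8'); p,r=tool(); f=lambda uv,z:r.inv().apply(onplane(im,uv,z)-p)[:,1:].round(4)
c=lambda *a:[[230+u/4,220+v/4] for u,v in a]
print('cavity',f(c((238,190),(484,190),(360,152)),.06).tolist())
print('die outer',f(c((181,190),(538,190),(360,99)),.06).tolist())
print('blank bot',f(c((248,213),(474,213),(360,213)),p[2]+.0185).tolist())
print('blank top',f(c((244,237),(476,237),(360,237)),p[2]+.0265).tolist())
print('blank top back',f(c((360,445)),p[2]+.0265).tolist())
```

```text
cavity [[-0.0144, -0.0103], [0.0172, -0.0103], [0.0013, -0.0155]]
die outer [[-0.0218, -0.0103], [0.0242, -0.0103], [0.0013, -0.0225]]
blank bot [[-0.012, -0.0127], [0.0147, -0.0126], [0.0012, -0.0127]]
blank top [[-0.0118, -0.013], [0.0143, -0.013], [0.0012, -0.013]]
blank top back [[0.0012, 0.0136]]
```

Sideways it is aligned within 0.2 mm, and it needs a shift of about −0.5 mm along tool z. I lower it.

```bash
python3 -m creep '{"delta_pos":[[0.4,0,-0.05],[0.8,0,-0.05],[1.2,0,-0.05],[1.4,0,-0.05],[1.55,0,-0.05],[1.65,0,-0.05],[1.65,0,-0.05],[1.65,0,-0.05]],"dr":[[0,0,0],[0,0,0],[0,0,0],[0,0,0],[0,0,0],[0,0,0],[0,0,0],[0,0,0]]}'
python3 - <<'E'
from h import *
im=grab('wrist','w9'); p,r=tool(); print(p,manip.get_state()['contact_force'])
cv2.imwrite('pics/w9c.png',cv2.resize(im['pixels'][220:370,230:410],(720,600)))
E
```

```text
clock: 9.75
position: [0.6137, 0.0407, 0.038]
ee_rot: [0.639, 0.302, 0.639, -0.302]
contact_force: [-0.2, 0.5, -0.7]
width: 0.0244
[0.61377544 0.04071643 0.03808957] [ 0.47410506  0.30689644 -0.28521745]
```

View pics/w9c.png

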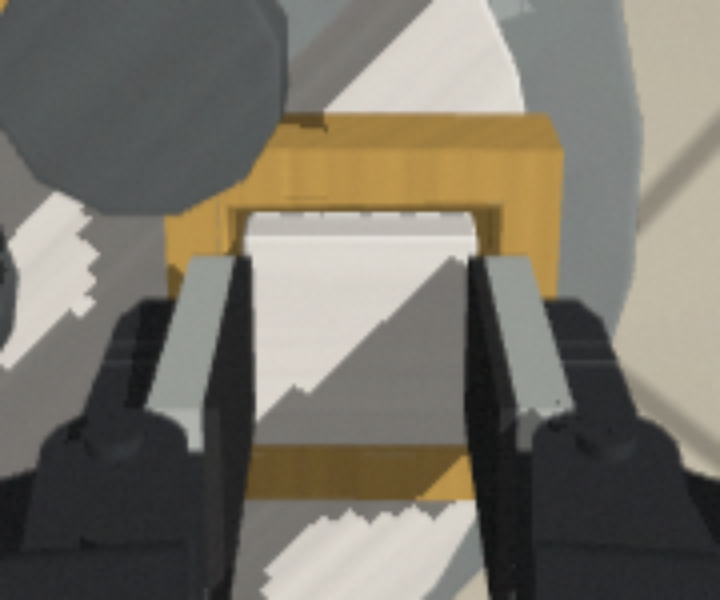

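The blank is down inside the cavity mouth with no contact force and even gaps left and right. That was my 12th view, so from here on the checks are numeric. I release it and verify seating by depth.

```bash
python3 -m creep '{"delta_pos":[[0.05,0,0],[0.1,0,0],[0.1,0,0]],"dr":[[0,0,0],[0,0,0],[0,0,0]]}'; python3 -m creep '{"delta_pos":[[0,0,0],[0,0,0],[0,0,0],[0,0,0],[-1,0,0],[-4,0,0],[-8,0,0],[-8,0,0],[-8,0,1],[-8,0,1]],"dr":[[0,0,0],[0,0,0],[0,0,0],[0,0,0],[0,0,0],[0,0,0],[0,0,0],[0,0,0],[0,0,0],[0,0,0]]}' -0.2
cat > seat.py <<'E'
from h import *
def seat(name,imname='wrist',c0=(.6142,.0415)):
    im=grab(imname,name); P=cloud(im); g=im['pixels']; sat=cv2.cvtColor(g,cv2.COLOR_BGR2HSV)[...,1]
    k=(im['depth']>0)&(np.hypot(P[...,0]-c0[0],P[...,1]-c0[1])<.028)&(P[...,2]>.045)&(P[...,2]<.085)
    b=(k&(sat<60)).astype(np.uint8); ct=max(cv2.findContours(b,cv2.RETR_EXTERNAL,cv2.CHAIN_APPROX_NONE)[0],key=cv2.contourArea)
    f=cv2.erode(cv2.drawContours(b*0,[ct],-1,1,-1),np.ones((5,5)))>0; Q=P[f]
    C,_,_,_=np.linalg.lstsq(np.c_[Q[:,:2]-Q[:,:2].mean(0),np.ones(len(Q))],Q[:,2],rcond=None)
    rr=cv2.minAreaRect((onplane(im,ct[:,0],.063)[:,:2]*1e4).astype(np.float32))
    print('blank n',len(Q),'top z',C[2].round(4),'slope',C[:2].round(3),'rect',rr)
    br=k&(sat>100)&(P[...,2]>.057); print('brass top z',np.median(P[br][:,2]).round(4), 'n',br.sum())
    m=br.astype(np.uint8); ct=np.concatenate(cv2.findContours(m,cv2.RETR_EXTERNAL,cv2.CHAIN_APPROX_NONE)[0]); print('die',cv2.minAreaRect((onplane(im,ct[:,0],.06)[:,:2]*1e4).astype(np.float32)))
if __name__=='__main__':
    seat('w10'); print(tool()[0])
E
python3 seat.py
```

```text
clock: 10.1
position: [0.6137, 0.0407, 0.037]
ee_rot: [0.639, 0.302, 0.639, -0.302]
contact_force: [-0.5, -0.1, 0.4]
width: 0.0246
clock: 11.1
position: [0.6204, 0.0319, 0.1166]
ee_rot: [0.639, 0.302, 0.639, -0.303]
contact_force: [-0.6, -0.5, 0.3]
width: 0.0346
blank n 1255 top z 0.0632 slope [-0.422  0.502] rect ((6145.13134765625, 415.7765197753906), (263.1112365722656, 285.6150817871094), 38.600799560546875)
brass top z 0.0594 n 2213
die ((6149.3935546875, 412.8140869140625), (457.8541259765625, 457.7560729980469), 39.30801010131836)
[0.61968029 0.03237158 0.11601181]
```

Run:
```python
from h import *
im=load('w10'); p,r=tool(); P=cloud(im); g=im['pixels']; hsv=cv2.cvtColor(g,cv2.COLOR_BGR2HSV)
c=proj(im,[[.6145,.0415,.063]])[0].astype(int); print(c)
u0,v0=c
print((P[v0-40:v0+44:6,u0-44:u0+48:8,2]*1000).round(0).astype(int)); print(hsv[v0-40:v0+44:6,u0-44:u0+48:8,1])
```

```text
[320 235]
[[103 103 104 103  45  45  46  46  46  45  19  19]
 [ 46  45  52  52  52  53  52  52  52  51  19  20]
 [ 45  45  59  60  60  59  59  60  60  59  21  19]
 [ 46  46  60  59  59  59  60  59  59  60  20  21]
 [ 45  46  58  54  63  63  63  63  56  59  20  20]
 [ 46  45  60  55  63  62  62  63  55  60  18  20]
 [ 45  46  60  54  62  62  63  62  54  59  19  19]
 [ 45  45  58  55  62  62  62  63  55  60  20  18]
 [ 45  45  60  54  63  62  62  62  54  59  20  20]
 [ 46  46  59  55  63  63  62  62  54  59  20  20]
 [ 46  46  60  56  56  56  56  56  55  60  20  19]
 [ 46  45  59  60  60  59  61  59  61  59  20   0]
 [ 46  46  47  46  46  45  45  46  45  61  19   0]
 [ 45  46  48  45  45  44  46  46  44  19  19   0]]
[[ 10  13   9  16  16  14  16  18  18  11   8  10]
 [ 18  13 149 154 150 151 156 150 154 148   6  15]
 [ 13  14 153 149 149 153 151 149 153 149   6   8]
 [ 12  14 151 148 149 153 149 156 140 148   4   9]
 [ 14  12 153  69  15  14  18  16  63 150   9   8]
 [ 16  14 153  70  15  15  14  16  81 150   6  11]
 [ 14  14 152  96  14  13  15  15 113 150   6  11]
 [ 19  14 153 103  14  18  15  17 117 150   8   6]
 [ 14  12 153 122  15  13  15  15 146 149   8   9]
 [ 19  12 153 133  17  15  17  14 154 152   9   6]
 [ 16  12 151 146  45  46  46  53 144 152   6  10]
 [ 12  14 150 151 151 149 151 150 152 151   6  34]
 [ 14  14  87  84  92 114 114 113 109 107   9  33]
 [ 14  14  14  17  14  17  16  16  15   6   4  36]]
```

The blank is seated: top 62.5 mm, level, 3 mm above the brass (60) on all sides, centred in the cavity. Next I move outside the loop to measure it, and check finger thickness from the saved depth.

```bash
python3 - <<'E'
from h import *
im=load('w10'); p,r=tool(); q=r.inv().apply(cloud(im).reshape(-1,3)-p); k=(im['depth'].ravel()>0)&(abs(q[:,2])<.03)&(abs(q[:,1])<.07)
for a in range(-70,-20,5):
    f=q[k&(q[:,0]>a/1e3)&(q[:,0]<(a+5)/1e3)]
    if len(f)>5: print(a,len(f),'y',f[f[:,1]>0][:,1].min().round(3) if (f[:,1]>0).any() else '',f[:,1].max().round(3),f[:,1].min().round(3),'z',f[:,2].min().round(3),f[:,2].max().round(3))
E
python3 -m creep '{"delta_pos":[[0,-1.5,1],[0,-4.5,3],[0,-7.5,5],[0.5,-10.5,7],[1,-13.5,9],[1.5,-16.5,11],[2,-19.5,13],[2.5,-20.5,13.5],[2.5,-20.5,13.5],[2.5,-20.5,13.5]],"dr":[[0.1,0,0],[0.2,0,0],[0.3,0,0],[0.4,0,0],[0.5,0,0],[0.6,0,0],[0.7,0,0],[0.785,0,0],[0.785,0,0],[0.785,0,0]]}' -0.9; python3 -m creep '{"delta_pos":[[0,0,0],[0,0,0],[0,0,0]],"dr":[[0,0,0],[0,0,0],[0,0,0]]}'
python3 - <<'E'
from h import *
im=grab('wrist','w11'); p,r=tool(); P=cloud(im); print(p,manip.get_state()['qpos'].round(2))
A=np.array([.567,.0017]);th=np.radians(-5.7); x=np.array([np.cos(th),np.sin(th)]); y=np.array([-x[1],x[0]])
rel=P[...,:2]-A; a=rel@x; b=rel@y; z=P[...,2]
g=im['pixels'].max(2)
# wire by height
k=(im['depth']>0)&(z>.028)&(z<.046)&(abs(a)<.04)&(b<-.121)&(b>-.19)
print(k.sum(),'x',np.percentile(a[k],[0,1,50,99,100]).round(4),'y',np.percentile(b[k],[0,1,50,99,100]).round(4),'z',np.median(z[k]))
h,e=np.histogram(a[k],bins=np.arange(-.034,.036,.002)); print(h)
h,e=np.histogram(b[k],bins=np.arange(-.19,-.118,.002)); print(h)
k2=(im['depth']>0)&(z>.05)&(z<.06)&(b<-.085)&(b>-.119)&(abs(a)<.03); print('arm x',np.percentile(a[k2],[1,50,99]).round(4),'end',b[k2].min())
tip=r.inv().apply(P.reshape(-1,3)-p); kk=(im['depth'].ravel()>0)&(abs(tip[:,1])<.025)&(abs(tip[:,2])<.025)&(tip[:,0]>-.04)&(tip[:,0]<-.015); f=tip[kk]; print('tip',f.min(0).round(4),f.max(0).round(4))
E
```

```text
-70 666 y 0.02 0.04 -0.038 z -0.014 0.007
-65 1058 y 0.018 0.028 -0.026 z -0.012 0.012
-60 506 y 0.018 0.032 -0.029 z -0.012 0.012
-55 599 y 0.018 0.032 -0.029 z -0.012 0.011
-50 519 y 0.018 0.032 -0.03 z -0.012 0.012
-45 485 y 0.018 0.032 -0.029 z -0.012 0.011
-40 441 y 0.018 0.032 -0.029 z -0.012 0.011
-35 309 y 0.018 0.031 -0.028 z -0.012 0.011
-30 121 y 0.018 0.025 -0.022 z -0.011 0.01
clock: 12.15
position: [0.5466, -0.2008, 0.091]
ee_rot: [-0.474, -0.524, -0.476, 0.524]
contact_force: [-0.1, 0.6, -0.3]
width: 0.0042
clock: 12.45
position: [0.5475, -0.2005, 0.0922]
ee_rot: [0.475, 0.524, 0.475, -0.523]
contact_force: [0.2, 0.6, 0.2]
width: 0.0043
[ 0.54748002 -0.20066012  0.09221321] [-0.47  0.37  1.66  0.    1.11 -0.37]
2587 x [-0.0255 -0.0252 -0.0001  0.0251  0.0254] y [-0.1722 -0.1718 -0.1444 -0.1226 -0.1214] z 0.03989406982315873
[  0   0   0   0 137 233 242 111  58  56  62  62  60  65  63  77  80  73
  67  57  64  59  57  56  60  60 120 250 225 133   0   0   0   0]
[  0   0   0   0   0   0   0   0   2 191 229 245  68  53  55  54  54  59
  66  61  60  52  54  59  63  58  57  66  67  60 264 301 234  43  12]
arm x [-0.0126  0.0004  0.0129] end -0.11814863497147696
tip [-0.04   -0.0155 -0.0133] [-0.0278  0.0161 -0.0074]
```

The loop measures as described: x ±25.5 mm outside and centre at −148 mm, so the pose model is good to under 1 mm. The shut fingers measure 32 × 24 mm, so they fit the opening.

```bash
cat >> h.py <<'E'
AX=np.array([.567,.0017]); PY=np.radians(-5.7)
def at(theta,rad,z):  # TCP on the arm line at wheel angle theta, radius rad; jaws across the arm
    a=PY+theta; y=np.array([-np.sin(a),np.cos(a)]); t=AX-rad*y
    print(f'th {theta} rad {rad}',end=' '); plan([*t,z],np.degrees(a))
def where():
    p,r=tool(); d=p[:2]-AX; print('tool at theta',round(np.arctan2(d[1],d[0])+np.pi/2-PY,4),'rad',np.hypot(*d).round(4),'z',p[2].round(4),'jaw-rel',np.degrees(np.arctan2(*r.as_matrix()[1::-1,1])).round(1)+5.7)
E
python3 -c "
from h import *
at(0,.148,.092)"
```

```text
th 0 rad 0.148 pos [ 0.5475 -0.2007  0.0922] jawdeg -5.5 delta_cm [ 0.02 -0.05 -5.53] dr [ 0.003  0.    -0.   ]
```

```bash
python3 -m creep '{"delta_pos":[[0,-0.05,-2],[0,-0.05,-4],[0,-0.05,-5.5],[0,-0.05,-5.5],[0,-0.05,-5.5],[1,-0.05,-5.5],[2,-0.05,-5.5],[3,-0.05,-5.5],[3,-0.05,-5.5],[3,-0.05,-5.5]],"dr":[[0.003,0,0],[0.003,0,0],[0.003,0,0],[0.003,0,0],[0.003,0,0],[0.003,0,0],[0.003,0,0],[0.003,0,0],[0.003,0,0],[0.003,0,0]]}'; python3 -c "
from h import *
where(); at(0,.148,-.004)"
```

```text
clock: 13.5
position: [0.5516, -0.1467, 0.0612]
ee_rot: [-0.474, -0.524, -0.474, 0.525]
contact_force: [-0.2, -0.1, 0.5]
width: 0.004
tool at theta -0.0039 rad 0.1492 z 0.0612 jaw-rel -0.09999999999999964
th 0 rad 0.148 pos [ 0.5516 -0.1467  0.0612] jawdeg -5.8 delta_cm [ 6.52  0.07 -0.12] dr [-0.002 -0.     0.001]
```

```bash
python3 -m creep '{"delta_pos":[[0.5,0.06,-0.1],[1.5,0.06,-0.1],[2.5,0.06,-0.1],[3.2,0.06,-0.1],[3.9,0.06,-0.1],[4.6,0.06,-0.1],[5.3,0.06,-0.1],[6,0.06,-0.1],[6.5,0.06,-0.1],[6.5,0.06,-0.1]],"dr":[[0,0,0],[0,0,0],[0,0,0],[0,0,0],[0,0,0],[0,0,0],[0,0,0],[0,0,0],[0,0,0],[0,0,0]]}'; python3 -c "
from h import *
where(); at(0,.172,-.004)"
```

```text
clock: 14.5
position: [0.5521, -0.1454, -0.0039]
ee_rot: [-0.474, -0.524, -0.475, 0.525]
contact_force: [0.9, -0.1, 0.3]
width: 0.0042
tool at theta -0.0014 rad 0.1479 z -0.0039 jaw-rel -0.09999999999999964
th 0 rad 0.172 pos [ 0.5521 -0.1454 -0.0039] jawdeg -5.8 delta_cm [0.01 0.02 2.41] dr [-0.002 -0.     0.002]
```

The fingers are inside the loop without contact. I pull outward.

```bash
python3 -m creep '{"delta_pos":[[0,0,0.4],[0,0,0.8],[0,0,1.2],[0,0,1.6],[0,0,1.9],[0,0,2.2],[0,0,2.2],[0,0,2.2]],"dr":[[0,0,0],[0,0,0],[0,0,0],[0,0,0],[0,0,0],[0,0,0],[0,0,0],[0,0,0]]}'; python3 -c "
from h import *
where()
for t in(.1,.2,.3,.4,.5,.6,.7): at(t,.170,-.004)"
```

```text
clock: 15.3
position: [0.5505, -0.1652, -0.0027]
ee_rot: [0.473, 0.526, 0.475, -0.524]
contact_force: [1.7, 7.5, 0.8]
width: 0.0042
tool at theta 0.0012 rad 0.1678 z -0.0027 jaw-rel -0.20000000000000018
th 0.1 rad 0.17 pos [ 0.5505 -0.1652 -0.0027] jawdeg -5.9 delta_cm [0.13 1.68 0.13] dr [-0.104 -0.004 -0.   ]
th 0.2 rad 0.17 pos [ 0.5505 -0.1652 -0.0027] jawdeg -5.9 delta_cm [ 0.13  3.36 -0.13] dr [-0.204 -0.004 -0.   ]
th 0.3 rad 0.17 pos [ 0.5505 -0.1652 -0.0027] jawdeg -5.9 delta_cm [ 0.13  5.   -0.55] dr [-0.304 -0.004 -0.001]
th 0.4 rad 0.17 pos [ 0.5505 -0.1652 -0.0027] jawdeg -5.9 delta_cm [ 0.13  6.6  -1.14] dr [-0.404 -0.004 -0.001]
th 0.5 rad 0.17 pos [ 0.5505 -0.1652 -0.0027] jawdeg -5.9 delta_cm [ 0.14  8.12 -1.88] dr [-0.504 -0.004 -0.001]
th 0.6 rad 0.17 pos [ 0.5505 -0.1652 -0.0027] jawdeg -5.9 delta_cm [ 0.14  9.57 -2.78] dr [-0.604 -0.004 -0.001]
th 0.7 rad 0.17 pos [ 0.5505 -0.1652 -0.0027] jawdeg -5.9 delta_cm [ 0.14 10.92 -3.81] dr [-0.704 -0.004 -0.001]
```

```bash
python3 -m creep '{"delta_pos":[[0,0,0.2],[0,0,0.4],[0,0,0.4],[0,0,0.4]],"dr":[[0,0,0],[0,0,0],[0,0,0],[0,0,0]]}'
python3 - <<'E'
from h import *
where()
im=grab('wrist','w12'); P=cloud(im); z=P[...,2]; rel=P[...,:2]-AX; x=np.array([np.cos(PY),np.sin(PY)]); y=np.array([-x[1],x[0]]); a=rel@x;b=rel@y
k=(im['depth']>0)&(z>.03)&(z<.046)&(abs(a)<.04)&(b<-.121)&(b>-.22); print(k.sum(), 'b',np.percentile(b[k],[0,1,99,100]).round(4))
h,e=np.histogram(b[k],bins=np.arange(-.20,-.118,.004)); print(h)
h,e=np.histogram(a[k],bins=np.arange(-.034,.036,.004)); print(h)
im=grab('top','t2'); P=cloud(im); z=P[...,2]; rel=P[...,:2]-AX; a=rel@x;b=rel@y
k=(im['depth']>0)&(z>.03)&(z<.046)&(abs(a)<.03)&(b<-.121)&(b>-.22); print('top',k.sum(), 'b',np.percentile(b[k],[0,5,95,100]).round(4) if k.any() else '')
for t in(.1,.2,.3,.4,.5,.6,.7): at(t,.172,-.004)
E
```

```text
clock: 15.7
position: [0.5501, -0.1689, -0.0027]
ee_rot: [0.472, 0.526, 0.475, -0.524]
contact_force: [2.1, 9.2, 1.2]
width: 0.0041
tool at theta 0.0006 rad 0.1714 z -0.0027 jaw-rel -0.20000000000000018
6012 b [-0.1868 -0.1827 -0.1223 -0.121 ]
[   0    0    0   34  114   53  208  241  265  816  792  279  280  377
 1239  622  172  178  197  145]
[  0   9 789 560 212 321 294 513 774 430 291 329 241 741 508   0   0]
top 61 b [-0.1485 -0.1473 -0.1269 -0.1215]
th 0.1 rad 0.172 pos [ 0.5501 -0.1688 -0.0027] jawdeg -5.9 delta_cm [ 0.13  1.71 -0.03] dr [-0.104 -0.005  0.   ]
th 0.2 rad 0.172 pos [ 0.5501 -0.1688 -0.0027] jawdeg -5.9 delta_cm [ 0.13  3.41 -0.29] dr [-0.204 -0.005 -0.   ]
th 0.3 rad 0.172 pos [ 0.5501 -0.1688 -0.0027] jawdeg -5.9 delta_cm [ 0.13  5.07 -0.72] dr [-0.304 -0.005 -0.   ]
th 0.4 rad 0.172 pos [ 0.5501 -0.1688 -0.0027] jawdeg -5.9 delta_cm [ 0.13  6.68 -1.32] dr [-0.404 -0.005 -0.001]
th 0.5 rad 0.172 pos [ 0.5501 -0.1688 -0.0027] jawdeg -5.9 delta_cm [ 0.13  8.23 -2.07] dr [-0.504 -0.005 -0.001]
th 0.6 rad 0.172 pos [ 0.5501 -0.1688 -0.0027] jawdeg -5.9 delta_cm [ 0.14  9.69 -2.97] dr [-0.604 -0.005 -0.001]
th 0.7 rad 0.172 pos [ 0.5501 -0.1688 -0.0027] jawdeg -5.9 delta_cm [ 0.14 11.06 -4.02] dr [-0.704 -0.005 -0.001]
```

The plunger is out about 16 mm (9.2 N, wire shifted). I turn the wheel along the arc to 0.7 rad, keeping the pull.

```bash
python3 -m creep '{"delta_pos":[[0,0.8,0],[0,1.74,-0.1],[0,3.46,-0.35],[0,5.14,-0.78],[0,6.78,-1.37],[0,8.34,-2.13],[0,9.82,-3.04],[0,11.21,-4.09],[0,11.21,-4.09]],"dr":[[-0.05,0,0],[-0.1,0,0],[-0.2,0,0],[-0.3,0,0],[-0.4,0,0],[-0.5,0,0],[-0.6,0,0],[-0.7,0,0],[-0.7,0,0]]}'
cat > wh.py <<'E'
from h import *
import sys
def wheel(n):
    where(); s=manip.get_state(); p,r=tool(); print('F tool',r.inv().apply(s['contact_force']).round(1))
    for name in('wrist','top','scene'):
        im=grab(name,n+name[0]); P=cloud(im); z=P[...,2]; rel=P[...,:2]-AX; ok=im['depth']>0
        # arm: z .052-.06, radius .08-.118
        R_=np.hypot(rel[...,0],rel[...,1]); k=ok&(z>.051)&(z<.061)&(R_>.09)&(R_<.12)&(rel[...,1]<.03)
        if k.sum()<20: print(name,'arm',k.sum()); continue
        m=rel[k].mean(0); th=np.arctan2(m[1],m[0])+np.pi/2-PY
        x=np.array([np.cos(PY+th),np.sin(PY+th)]); y=np.array([-x[1],x[0]]); a=rel@x;b=rel@y
        q=(a[k].max()+a[k].min())/2
        w=ok&(z>.03)&(z<.045)&(abs(a)<.03)&(b<-.12)&(b>-.22)
        h,_=np.histogram(-b[w],bins=np.arange(.12,.196,.003))
        print(name,'arm n',k.sum(),'theta',th.round(4),'edges a',np.percentile(a[k],[2,98]).round(4),'wire r',np.percentile(-b[w],[1,99]).round(4) if w.any() else '',h)
wheel(sys.argv[1])
E
python3 wh.py a1
```

```text
clock: 16.7
position: [0.6648, -0.138, -0.003]
ee_rot: [0.623, 0.331, 0.628, -0.328]
contact_force: [-5.0, 7.7, 4.9]
width: 0.0041
tool at theta 0.7102 rad 0.1706 z -0.003 jaw-rel 40.1
F tool [-4.9  0.2 -9.2]
wrist arm n 7683 theta 0.7095 edges a [-0.0125  0.0125] wire r [0.1221 0.1824] [ 101  142  135  140  133  138 1014  843  234  217  212  199  418  503
  688  195  192  163  114   11   91   49    0    0    0]
top arm n 64 theta 0.7065 edges a [-0.0703  0.0252] wire r [0.1391 0.1612] [0 0 0 0 0 0 7 4 2 4 2 3 4 2 0 0 0 0 0 0 0 0 0 0 0]
scene arm 2
```

The wheel is at 0.71 rad with the plunger still clear (wire shifted about 14 mm). I turn the last 0.075 rad and measure.

```bash
python3 -m creep '{"delta_pos":[[0,0.65,0],[0,1.3,-0.05],[0,1.3,-0.05],[0,1.3,-0.05]],"dr":[[-0.04,0,0],[-0.075,0,0],[-0.075,0,0],[-0.075,0,0]]}'; python3 wh.py a2
```

```text
clock: 17.25
position: [0.6731, -0.1312, -0.003]
ee_rot: [0.634, 0.307, 0.64, -0.306]
contact_force: [-4.3, 6.6, 4.3]
width: 0.0043
tool at theta 0.7732 rad 0.1701 z -0.003 jaw-rel 44.300000000000004
F tool [-4.2  0.7 -7.9]
wrist arm n 7633 theta 0.7734 edges a [-0.0125  0.0125] wire r [0.1222 0.182 ] [ 102  138  141  133  140  137 1109  786  211  207  211  207  667  256
  708  189  178  160  109   10   95   40    0    0    0]
top arm n 45 theta 0.8143 edges a [-0.0146  0.0085] wire r [0.1379 0.1623] [0 0 0 0 0 1 5 7 3 1 2 2 3 1 1 0 0 0 0 0 0 0 0 0 0]
scene arm 2
```

```bash
python3 -m creep '{"delta_pos":[[0,0.2,0],[0,0.2,0],[0,0.2,-0.5],[0,0.2,-1],[0,0.2,-1.5],[0,0.2,-2],[0,0.2,-2.4],[0,0.2,-2.4],[0,0.2,-2.4]],"dr":[[-0.01,0,0],[-0.01,0,0],[-0.01,0,0],[-0.01,0,0],[-0.01,0,0],[-0.01,0,0],[-0.01,0,0],[-0.01,0,0],[-0.01,0,0]]}'; python3 wh.py a3
```

```text
clock: 18.3
position: [0.6632, -0.1149, -0.0028]
ee_rot: [0.639, 0.303, 0.638, -0.303]
contact_force: [0.2, -0.4, -0.2]
width: 0.0043
tool at theta 0.7894 rad 0.1512 z -0.0028 jaw-rel 44.900000000000006
F tool [ 0.2 -0.2  0.4]
wrist arm n 6595 theta 0.7824 edges a [-0.0125  0.0125] wire r [0.1243 0.1684] [  0 706 880 352 202 204 713 691 205 196 168 128  67   1   0  83  56   3
   0   0   0   0   0   0   0]
top arm 12
scene arm 5
```

The plunger is home: the inner wire is back at r ≈ 124–130 mm, theta 0.78, and there is no force on the tool. I withdraw straight up and check everything.

```bash
python3 -m creep '{"delta_pos":[[-0.5,0,0],[-1.5,0,0],[-3,0,0],[-5,0,0],[-8,0,0],[-11,0,0],[-13,0,2],[-14,0,4.5],[-14,0,5],[-14,0,5]],"dr":[[0,0,0],[0,0,0],[0,0,0],[0,0,0],[0,0,0],[0,0,0],[0,0,0],[0,0,0],[0,0,0],[0,0,0]]}';  python3 wh.py a4
python3 - <<'E'
from h import *
im=load('a4w'); P=cloud(im); z=P[...,2]; rel=P[...,:2]-AX; a=PY+.785
x=np.array([np.cos(a),np.sin(a)]); y=np.array([-x[1],x[0]]); u=rel@x; v=rel@y
k=(im['depth']>0)&(z>.03)&(z<.046)&(abs(u)<.04)&(v<-.1195)&(v>-.19); print('loop x',np.percentile(u[k],[1,50,99]).round(4),'y',np.percentile(v[k],[0,1,99]).round(4))
S=AX+.062*np.array([-np.sin(PY),np.cos(PY)])
for n in('a4t','a4s','a4w'):
    im=load(n); P=cloud(im); hsv=cv2.cvtColor(im['pixels'],cv2.COLOR_BGR2HSV)
    near=(np.hypot(P[...,0]-S[0],P[...,1]-S[1])<.03)&(im['depth']>0); br=near&(hsv[...,1]>100)&(P[...,2]>.057)&(P[...,2]<.066); bl=near&(hsv[...,1]<60)&(P[...,2]>.0605)&(P[...,2]<.067)
    print(n,'brass',br.sum(),P[br].mean(0).round(4) if br.any() else '','blank',bl.sum(),P[bl].mean(0).round(4) if bl.any() else '',np.percentile(P[bl][:,2],[5,95]).round(4) if bl.any() else '')
# others unmoved: diff top0 vs a4t
A0=load('top0')['pixels'].astype(int);B=load('a4t')['pixels'].astype(int); d=(abs(A0-B).max(2)>60).astype(np.uint8); d=cv2.morphologyEx(d,cv2.MORPH_OPEN,np.ones((2,2)))
print([cv2.boundingRect(c) for c in cv2.findContours(d,cv2.RETR_EXTERNAL,cv2.CHAIN_APPROX_SIMPLE)[0] if cv2.contourArea(c)>6])
E
```

```text
clock: 19.45
position: [0.6943, -0.1536, 0.1371]
ee_rot: [0.639, 0.304, 0.639, -0.304]
contact_force: [-0.0, 0.5, -0.8]
width: 0.0042
tool at theta 0.7862 rad 0.2008 z 0.1371 jaw-rel 44.800000000000004
F tool [ 0.8  0.3 -0.4]
wrist arm n 1695 theta 0.7826 edges a [-0.0124  0.0125] wire r [0.122  0.1719] [ 35 146 263 166  64  73  64  58  56  63  56  57  63  62  64 208 230  82
   0   0   0   0   0   0   0]
top arm n 88 theta 0.7354 edges a [-0.0897  0.0185] wire r [0.121  0.1697] [ 4 18 18  3  2  2  1  2  0  1  1  2  2  0  1  5  5  0  0  0  0  0  0  0
  0]
scene arm n 116 theta 0.7598 edges a [-0.0113  0.0136] wire r [0.1202 0.1753] [14  6 22 37 10  7  4  8  7  5  8  8  4  6 10  5 24 39 14  0  0  0  0  0
  0]
loop x [-0.0256 -0.0003  0.0247] y [-0.1721 -0.1719 -0.1213]
a4t brass 59 [0.5686 0.0561 0.0599] blank 15 [0.5671 0.0633 0.0628] [0.0606 0.0663]
a4s brass 0  blank 0  
a4w brass 0  blank 0  
[(393, 468, 4, 5), (426, 464, 15, 6), (287, 436, 6, 8), (274, 433, 11, 12), (632, 432, 8, 31), (489, 430, 11, 12), (272, 427, 9, 7), (480, 422, 22, 28), (551, 418, 67, 62), (519, 416, 32, 64),
[... 471 characters left out ...]
, 304, 13, 32), (375, 296, 25, 14), (417, 294, 22, 25), (285, 294, 14, 31), (382, 273, 5, 9), (429, 269, 11, 13), (380, 268, 15, 22), (233, 264, 9, 8), (345, 241, 17, 15), (327, 234, 20, 17), (388, 222, 26, 38), (421, 217, 5, 5), (391, 208, 7, 15), (458, 203, 4, 5), (377, 199, 12, 8), (330, 199, 25, 18), (397, 193, 3, 10), (453, 188, 7, 12), (397, 186, 13, 6), (563, 184, 6, 7), (540, 184, 11, 23), (412, 163, 28, 22), (470, 156, 3, 5), (461, 153, 7, 5), (437, 153, 9, 10), (401, 147, 5, 5), (410, 138, 23, 12), (476, 132, 8, 17), (474, 126, 7, 6), (410, 122, 6, 14), (428, 120, 5, 6), (418, 119, 4, 8), (422, 118, 4, 6), (474, 115, 8, 10), (426, 114, 14, 19), (420, 110, 8, 8), (412, 105, 10, 16)]
```

```bash
python3 -c "
from rig import manip
s=manip.get_state(); print(s['clock'],s['contact_force'].round(1)); print(manip.sign_off())"
```

```text
19.6 [0.3 0.5 0.3]
the job is handed in; nothing more can be done
None
```

The square blank from the large pink-framed mat is in the square die, the wheel is turned to the +0.785 hole, and the plunger is home. I handed the job in at 19.6 s with the gripper clear of everything.

**How it went:** I lowered the blank into the cavity with no contact force and released it. I then pulled the loop outward with the shut fingers (about 9 N, plunger out 14–16 mm), turned the wheel and eased inward, and the plunger snapped in.

**Last checks:**
- **Blank:** before the turn it was level, with its top at 62.5 mm against about 59.5 mm for the brass. After the turn only 15 top-camera pixels of it were visible, reading 62.8 mm on average (60.6–66.3 mm).
- **Wheel:** the wrist camera read 0.7826 rad. The top and scene cameras gave 0.735 and 0.760, which I put down to few and partly occluded points.
- **Plunger:** the loop's outer edge is back at 172 mm from the axis, the same as at the start, and there was no force on the tool.

**What disagreed or stayed unchecked:**
- The real fingertips are about 23 mm short of the reported TCP. My first try at gripping therefore closed above the blank without touching it, and I corrected the height.
- A first plane fit of the seated blank gave a false slope because it took in surrounding points. The depth grid showed it level.
- The before/after top image comparison was swamped by the arm and its shadows, so it proved nothing about the other objects. I know of no contact with any of them.
- I used all 12 picture views by the time the blank was in the cavity mouth, so everything after that was checked by numbers only.

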